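# Reset the tripped kiln cut-out

### The arm

A 6-joint arm with a two-finger parallel gripper is mounted at the origin on the work surface; the furniture and walls round the work are solid. World frame = base frame: x ahead of the robot, y to its left, z up, the work surface at z = 0. Lengths are in m, angles in rad, forces in N, time in s.
With the tool pointing down it reaches from about 0.425 to 0.95 m from the base axis. Payload 3.5 kg.
Tool frame: the origin (TCP) lies midway between the tips of the shut fingers; the grasp point (between the pads) lies 19 mm behind it; z points along the fingers, y is the direction in which the jaws open and shut (so a half turn about z gives the same grasp; the last joint's range is limited). The gripper opens to 85 mm and grips with 20 to 120 N. Pads are 22 mm wide; open, the fingers measure 114 mm over their backs; the gripper's body (76 mm by 85 mm) begins 54 mm behind the grasp point. The pads swing forward as they close: fully open they stand 13 mm farther back than shut.
Start: joints at [-1.379, 0.286, 1.577, -0, 1.279, -0.15], TCP at [0.226, -0.636, 0.231] pointing down, gripper open.
Joint ranges: [-2.77, 2.77], [-0.9, 2.22], [0.21, 2.48], [-1.53, 4.67], [0.24, 2.81], [-2.84, 2.84]. Speed limits (rad/s): [2.79, 2.79, 3.14, 3.14, 3.14, 3.14].

### API

Orientations are given as a unit quaternion [x, y, z, w].
In Python, from plant import ctrl gives the robot as it stands.
- The arm moves only by the tool apply_moves, never from a script. Its argument "moves" is a list that holds one entry, the list of rows, each a list of 7 numbers: the shift along the tool's x, y, z in m, then the turn, a rotation vector about the tool's x, y, z in degrees, then the gripper's target within -1 to 1 (shut at 1, half-way at 0, fully open at -1). In form: [[[tx, ty, tz, ax, ay, az, hand], ...]]. A call has 1 to 12 rows; each row shifts and turns the pose as measured when the row begins, along the tool's axes as they then stand; what a row does not reach is not made up. A row lasts 1/10 s, in which the tool goes at most 50 mm and 8.59 degrees, less where a joint would pass 70% of its speed; a pose out of reach is approached as far as the arm can. A call with a gripper value outside its range is refused whole. The fingers move at their own pace and stop on an object; "force" is the grip in N (left out, the last holds). Time passes only in rows, so rows that do not move let the fingers close. It gives the time, the measured TCP pose, the force and the opening at its end, in the units of the state.
- ctrl.get_state(): the state, without advancing time (a new reading comes with each control period).
- ctrl.read_camera(name): name is "side" or "top" or "wrist"; returns the picture (480x640x3 uint8, red, green, blue); there is no depth.
- ctrl.get_calibration(name): a dict with "camera_matrix" (3x3 intrinsics, pixels), "k1" (the pictures are not rectified: a ray, as slopes to the right and down, at radius r is drawn at 1 + k1 r^2 times it, then the intrinsics apply), "cam_to_world" (4x4, takes a point from camera to world coordinates). Camera axes: x right, y up, looking along -z (the intrinsics and any distortion apply to the point x, -y, -z); pixel columns grow to the right and rows downward; lengths in m; the calibration is good to about 2 mm. A picture is of the moment at which its call begins: read the wrist's pose just before it. get_calibration takes no time and is no camera call; for the wrist camera it gives the pose at the moment of the call.
- ctrl.sign_off(): hands the job in, once; it reports no verdict.
The state is a dict: "time": time; "qpos": joint angles; "dq": joint speeds; "joint_efforts": joint torques, N m; "eef_pos": TCP position; "tcp_rot": TCP orientation; "contact_force": force on the tool from outside, world axes, zero at the start; "wrist_torque": the same for the moment, N m; "opening": opening from 0.0 (shut) to 1.0 (fully open).
Only numpy, scipy, OpenCV 4.12 (cv2) and the standard library are available. Lean on these libraries where they do the work, as an engineer would, in place of code of your own. Each camera call takes 0.05 s, during which the arm holds its last target. There are 200 camera calls.

### The job

One of the two kiln cut-out boxes has tripped: its white flag stands at the left end of its slot. Press both round buttons of that box fully down together, one under each fingertip, hold them down until the flag has crept all the way to the right end, then let go and move clear. Work only the buttons: do not push a flag, press the other box's buttons, or pick up or shift the pottery things standing about.

Things in the scene. Friction and masses are not known exactly. Their poses are not given: they have to be found in the camera images.
- tripped_box: Kiln cut-out box, white flag at the left (+y) end of its slot at the start. The two like boxes trade places. Fixed. Grey housing 106 (x) x 136 (y) x 46 mm on a flange 130 x 160 x 6 mm. Origin: centre of underside; x away from the robot, y left, z up, turned up to 0.5 rad. Black buttons at x -22, y +27 and -27 mm; flag slot along y behind them at x +28 mm.
- tripped_box_left_top (a point): Centre of the top face of the left (+27 mm in y) reset button of tripped_box: black flat-domed cap of 28 mm diameter, top at z = 60 mm when up, 52 mm when fully down.
- tripped_box_left_travel (a joint): Travel of the left button of tripped_box, m: 0 up, 0.008 fully down. Springs back by itself; takes 1 N to start and about 2.6 N to hold fully down.
- tripped_box_left: The left button of tripped_box; origin on its axis 14 mm below its top face; axes as the box.
- tripped_box_right_top (a point): Centre of the top face of the right (-27 mm in y) reset button of tripped_box: black flat-domed cap of 28 mm diameter, top at z = 60 mm when up, 52 mm when fully down.
- tripped_box_right_travel (a joint): Travel of the right button of tripped_box, m: 0 up, 0.008 fully down. Springs back by itself; takes 1 N to start and about 2.6 N to hold fully down.
- tripped_box_right: The right button of tripped_box; origin on its axis 14 mm below its top face; axes as the box.
- tripped_box_flag_travel (a joint): Flag of tripped_box, m: about 0 tripped (left, +y end of slot), 0.024 home (right, -y end). A damped spring draws it home, but each button locks it: it moves only while both buttons of its box are more than half down, and takes about 2 s for the whole way. Once home it stays there when the buttons come up.
- tripped_box_flag: The flag of tripped_box: white block 15 (x) x 16 (y) x 8 mm in the slot, underside at z = 49 mm; origin under its centre at z = 46 mm, at y = +12 mm of the box when tripped and -12 mm when home. Not to be pushed by hand.
- ready_box: Kiln cut-out box, flag already home at the right (-y) end; leave alone. Fixed. Grey housing 106 (x) x 136 (y) x 46 mm on a flange 130 x 160 x 6 mm. Origin: centre of underside; x away from the robot, y left, z up, turned up to 0.5 rad. Black buttons at x -22, y +27 and -27 mm; flag slot along y behind them at x +28 mm.
- ready_box_left_top (a point): Centre of the top face of the left (+27 mm in y) reset button of ready_box: black flat-domed cap of 28 mm diameter, top at z = 60 mm when up, 52 mm when fully down.
- ready_box_left_travel (a joint): Travel of the left button of ready_box, m: 0 up, 0.008 fully down. Springs back by itself; takes 1 N to start and about 2.6 N to hold fully down.
- ready_box_left: The left button of ready_box; origin on its axis 14 mm below its top face; axes as the box.
- ready_box_right_top (a point): Centre of the top face of the right (-27 mm in y) reset button of ready_box: black flat-domed cap of 28 mm diameter, top at z = 60 mm when up, 52 mm when fully down.
- ready_box_right_travel (a joint): Travel of the right button of ready_box, m: 0 up, 0.008 fully down. Springs back by itself; takes 1 N to start and about 2.6 N to hold fully down.
- ready_box_right: The right button of ready_box; origin on its axis 14 mm below its top face; axes as the box.
- ready_box_flag_travel (a joint): Flag of ready_box, m: about 0 tripped (left, +y end of slot), 0.024 home (right, -y end). A damped spring draws it home, but each button locks it: it moves only while both buttons of its box are more than half down, and takes about 2 s for the whole way. Once home it stays there when the buttons come up.
- ready_box_flag: The flag of ready_box: white block 15 (x) x 16 (y) x 8 mm in the slot, underside at z = 49 mm; origin under its centre at z = 46 mm, at y = +12 mm of the box when tripped and -12 mm when home. Not to be pushed by hand.
- stamp: Bystander, loose: turned wooden stamp, upright, 26 mm diameter x 67 mm; origin at the underside.
- side_pot: Bystander, loose: plain pale pot, 76 mm diameter x 70 mm; origin at the underside.
- test_tile: Bystander, loose: star-shaped tile 63 x 63 x 9 mm; origin at the underside.
- sprig_mould: Bystander, loose: plaster block mould 62 x 51 x 24 mm; origin at the underside.

How it is judged:
By the outcome, as a careful person would: the job done as asked, in the order asked, and still so for the second after the job is handed in, with the robot touching nothing.
It also fails if it takes over 29 s, if anything falls off the work surface, if the arm or the gripper's body presses on something with over 40 N, if the wrist force passes 120 N, or if a joint passes its speed limit or range.

## Working session

There is one attempt and no reset: what is moved stays moved. The work goes in short steps, Python scripts to look and compute and a tool call to move; the robot and the scene stay as the last step left them, time stands still between calls to the robot, and variables do not carry over. Pictures are saved under pics/ and viewed, about 8 in all and at most 12, crops included, and the job is handed in when it is done.

Besides the shell and the picture viewer there is one more tool, called after "Call:" as name(argument=value, ...), one argument or row to a line, values as JSON. apply_moves: Moves the arm, as the interface text tells. Its arguments: {"type":"object","properties":{"moves":{"type":"array","items":{"type":"array","items":{"type":"array","items":{"type":"number"}}}},"force":{"type":"number"}},"required":["moves"]}

```bash
mkdir -p pics
python3 - <<'E'
from plant import ctrl
import cv2
for n in("top","side"):
    cv2.imwrite(f"pics/{n}0.png",ctrl.read_camera(n)[...,::-1]); c=ctrl.get_calibration(n); print(n,c)
print(ctrl.get_state())
E
```

```text
top {'camera_matrix': array([[568.45345535,   0.        , 313.3536919 ],
       [  0.        , 568.45345535, 244.26759871],
       [  0.        ,   0.        ,   1.        ]]), 'k1': 0.06202991276801997, 'cam_to_world': array([[-0.01710906,  0.98237491, -0.18613653,  0.4230819 ],
       [-0.99981429, -0.01515795,  0.01190037,  0.01938167],
       [ 0.00886918,  0.18630557,  0.98245182,  1.10504268],
       [ 0.        ,  0.        ,  0.        ,  1.        ]])}
side {'camera_matrix': array([[479.60051592,   0.        , 321.47897872],
       [  0.        , 479.60051592, 235.98991947],
       [  0.        ,   0.        ,   1.        ]]), 'k1': -0.013538978699330972, 'cam_to_world': array([[ 0.99991388, -0.00284847,  0.01281074,  0.63296565],
       [ 0.01191849,  0.60571807, -0.79559007, -0.85007147],
       [-0.00549348,  0.79567424,  0.60569986,  0.73886001],
       [ 0.        ,  0.        ,  0.        ,  1.        ]])}
{'time': 0.1, 'qpos': array([-1.37900962e+00,  2.87099399e-01,  1.57804773e+00,  9.43533786e-06,
        1.27860185e+00, -1.50003447e-01]), 'dq': array([-7.77569685e-04, -1.44611764e-03, -3.39889377e-03, -2.52703841e-04,
       -2.36150301e-03,  4.14256394e-05]), 'joint_efforts': array([ 7.75112785e-04, -4.07299447e+01, -2.93698275e+01, -1.24845596e-04,
        3.41374813e-03, -6.47897224e-06]), 'eef_pos': array([ 0.22615463, -0.63534908,  0.23006134]), 'tcp_rot': array([ 9.85432600e-01,  1.70063012e-01, -1.80076472e-05, -1.07802000e-03]), 'contact_force': array([-0.19638811,  1.39292183,  0.24735823]), 'wrist_torque': array([-0.04097206,  0.02628322, -0.0255804 ]), 'opening': 1.0019741986870783}
```

View pics/top0.png

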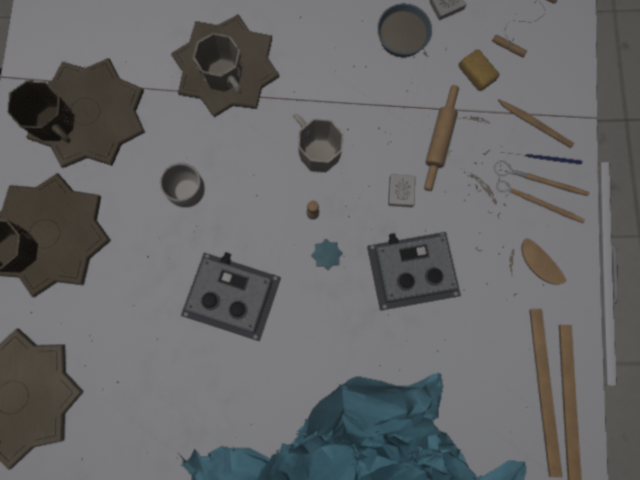

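View pics/side0.png

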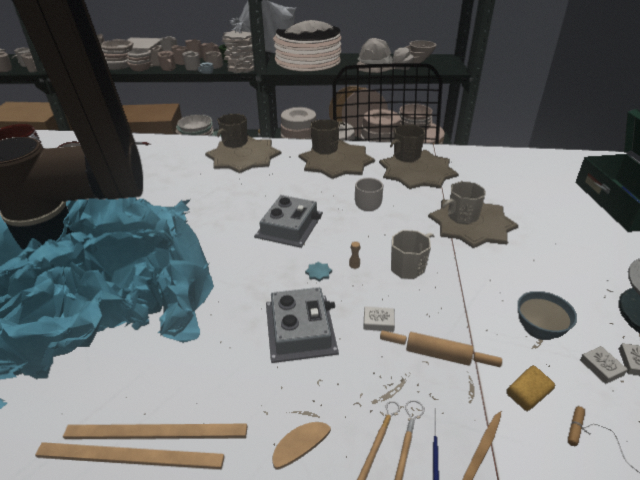

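```bash
cat > h.py <<'E'
import numpy as np, cv2
from scipy.spatial.transform import Rotation as R
def ray(c,uv):
    K=c["camera_matrix"]; d=[(uv[0]-K[0,2])/K[0,0],(uv[1]-K[1,2])/K[1,1]]
    x=np.array(d)
    for _ in range(20): x=np.array(d)/(1+c["k1"]*(x@x))
    T=c["cam_to_world"]; return T[:3,3],T[:3,:3]@[x[0],-x[1],-1]
def hit(c,uv,z):
    o,d=ray(c,uv); return o+d*(z-o[2])/d[2]
def proj(c,p):
    T=c["cam_to_world"]; q=T[:3,:3].T@(np.array(p)-T[:3,3]); x=np.array([q[0],-q[1]])/-q[2]
    x=x*(1+c["k1"]*(x@x)); K=c["camera_matrix"]; return x*K[0,0]+K[:2,2]
E
python3 - <<'E'
from plant import ctrl
from h import *
im=cv2.imread("pics/top0.png"); c=ctrl.get_calibration("top")
g=im[285:325,195:255].max(2)
m=(g<38).astype(np.uint8); print(g.min(),np.median(g))
n,l,s,ce=cv2.connectedComponentsWithStats(m)
for i in range(1,n):
    if s[i,4]>30:
        uv=ce[i]+[195,285]; print(s[i],uv,hit(c,uv,.058))
P=[hit(c,u,.06) for u in((210,299.5),(237,309.5))]
print(P,np.arctan2(*(-(P[0]-P[1])[:2]*[1,-1])))
cv2.imwrite("pics/crop.png",cv2.resize(im[245:345,170:290],None,fx=6,fy=6,interpolation=cv2.INTER_CUBIC))
E
```

```text
27 82.0
[  8   8  14  15 123] [210.30894309 299.76422764] [0.52084247 0.19734528 0.058     ]
[ 36  17  14  15 142] [237.73943662 308.84507042] [0.50334238 0.14710019 0.058     ]
[array([0.52114893, 0.19757642, 0.06      ]), array([0.50202383, 0.14819036, 0.06      ])] -0.36947306134961566
```

View pics/crop.png

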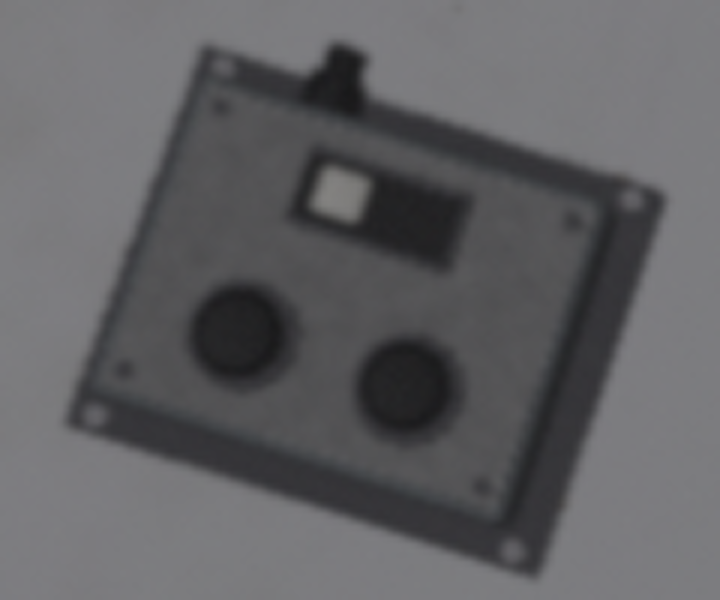

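The left box (buttons near pixels 210,300 and 237.6,309, flag at its left end) is the tripped one; the right box's flag is at its right end.

Call:
apply_moves(
  moves=[
    [[0.037,-0.0224,0,0,0,0,0.07],[0.037,-0.0224,0,0,0,0,0.07],[0.037,-0.0224,0,0,0,0,0.07],[0.037,-0.0224,0,0,0,0,0.07],[0.037,-0.0224,0,0,0,0,0.07],[0.037,-0.0224,0,0,0,0,0.07],[0.037,-0.0224,0,0,0,0,0.07],[0.037,-0.0224,0,0,0,0,0.07],[0.037,-0.0224,0,0,0,0,0.07],[0.037,-0.0224,0,0,0,0,0.07]],
  ],
)

```text
time: 1.1
eef_pos: [0.5044, -0.2906, 0.2241]
tcp_rot: [0.986, 0.164, -0.002, -0.005]
contact_force: [0.9, -1.2, 0.1]
opening: 0.462
```

Call:
apply_moves(
  moves=[
    [[0.017,-0.044,0,0,0,0,0.07],[0.017,-0.044,0,0,0,0,0.07],[0.017,-0.044,0,0,0,0,0.07],[0.017,-0.044,0,0,0,0,0.07],[0.017,-0.044,0,0,0,0,0.07],[0.017,-0.044,0,0,0,0,0.07],[0.017,-0.044,0,0,0,0,0.07],[0.017,-0.044,0,0,0,0,0.07],[0.017,-0.044,0,0,0,0,0.07],[0.017,-0.044,0,0,0,0,0.07]],
  ],
)

```text
time: 2.1
eef_pos: [0.5203, 0.1998, 0.2246]
tcp_rot: [0.986, 0.164, -0.004, -0.006]
contact_force: [1.7, -0.4, 0.3]
opening: 0.462
```

Call:
apply_moves(
  moves=[
    [[0,0,0,0,0,7.6,0.07],[0,0,0,0,0,7.6,0.07],[0,0,0,0,0,7.6,0.07],[0,0,0,0,0,7.6,0.07],[0,0,0,0,0,7.6,0.07]],
  ],
)

```text
time: 2.6
eef_pos: [0.5168, 0.208, 0.2215]
tcp_rot: [0.985, -0.173, -0.009, -0.005]
contact_force: [-0.2, 0.1, -0.8]
opening: 0.461
```

Run:
```python
from plant import ctrl
from h import *
c=ctrl.get_calibration("wrist"); s=ctrl.get_state()
im=ctrl.read_camera("wrist")[...,::-1]; cv2.imwrite("pics/w0.png",im); np.save("w0.npy",c,allow_pickle=True)
print(s["eef_pos"],s["qpos"],R.from_quat(s["tcp_rot"]).as_matrix().round(3),c)
for p in((.5209,.1974,.06),(.5028,.1476,.06)): print(proj(c,p))
```

```text
[0.51682838 0.20797653 0.22152831] [0.19377661 0.04123026 1.87294727 0.01552337 1.24028227 2.1064942 ] [[ 0.94  -0.34  -0.015]
 [-0.34  -0.94   0.012]
 [-0.019 -0.006 -1.   ]] {'camera_matrix': array([[359.67313648,   0.        , 315.43167584],
       [  0.        , 359.67313648, 230.69583705],
       [  0.        ,   0.        ,   1.        ]]), 'k1': -0.06045538280066652, 'cam_to_world': array([[-0.33992871,  0.88992233,  0.3041163 ,  0.5944267 ],
       [-0.94042681, -0.31932749, -0.1167363 ,  0.17812099],
       [-0.00677355, -0.32568115,  0.9454554 ,  0.36304484],
       [ 0.        ,  0.        ,  0.        ,  1.        ]])}
[325.73367259 199.37557342]
[386.85945125 199.65455476]
```

View pics/w0.png

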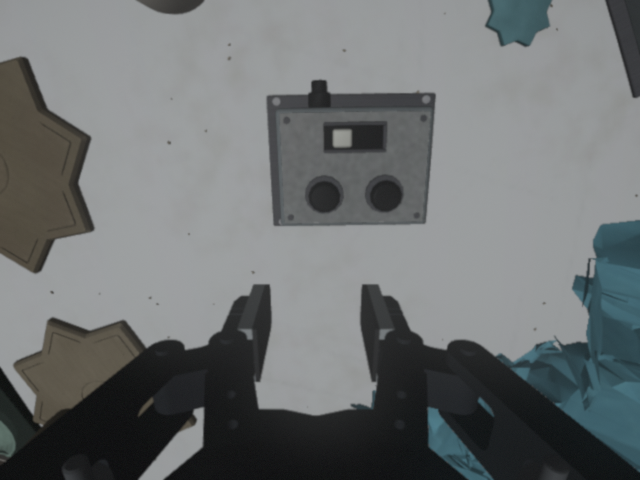

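Wrist view: buttons at about (324,195) and (385,194), box nearly square to the jaws, fingertips at about (262,286) and (371,286), path clear.

Run:
```python
from plant import ctrl
from h import *
c=np.load("w0.npy",allow_pickle=True).item(); s=ctrl.get_state()
im=cv2.imread("pics/w0.png"); g=im[172:216,300:410].max(2)
n,l,st,ce=cv2.connectedComponentsWithStats((g<40).astype(np.uint8))
P=[]
for i in range(1,n):
    if st[i,4]>100:
        uv=ce[i]+[300,172]; p=hit(c,uv,.058); P.append(p); print(st[i],uv,p)
P.sort(key=lambda p:-p[1]); d=P[0]-P[1]; m=(P[0]+P[1])/2
print("mid",m,"yaw",np.arctan2(-d[0],d[1]),np.linalg.norm(d))
M=R.from_quat(s["tcp_rot"]).as_matrix()
print("tool delta mid",M.T@(m-s["eef_pos"]),"tcp px",proj(c,s["eef_pos"]))
t=-0.0
for u in((250,286),(270,286),(361,286),(381,286)): print(M.T@(hit(c,u,s["eef_pos"][2]+.006)-s["eef_pos"]))
yaw=np.arctan2(-d[0],d[1])
Rt=np.array([[np.cos(yaw),np.sin(yaw),0],[np.sin(yaw),-np.cos(yaw),0],[0,0,-1]])
print("rot needed tool deg",np.degrees(R.from_matrix(M.T@Rt).as_rotvec()), "target-frame delta",Rt.T@(m-s["eef_pos"]))
```

```text
[ 71   9  30  22 225] [388.28888889 188.83555556] [0.51102002 0.1435285  0.058     ]
[ 17  10  22  23 103] [330.88349515 189.29126214] [0.52735587 0.19037654 0.058     ]
mid [0.51918795 0.16695252 0.058     ] yaw -0.3355151825547137 0.049614501051689706
tool delta mid [0.01944888 0.03856453 0.16282633] tcp px [313.99355145 303.13194656]
[ 0.01140671 -0.02709674 -0.00605958]
[ 0.01149721 -0.01859998 -0.00611043]
[ 0.01178208  0.01983072 -0.0063381 ]
[ 0.01181733  0.02828818 -0.00638768]
rot needed tool deg [-0.33959643  1.07797333 -0.8731396 ] target-frame delta [0.01579762 0.03786632 0.16338443]
```

Call:
apply_moves(
  moves=[
    [[0.0024,0.009,0.01,-0.3,1.1,-0.8,-0.06],[0.0024,0.009,0.025,0,0,0,-0.06],[0.0024,0.009,0.03,0,0,0,-0.06],[0.0024,0.008,0.03,0,0,0,-0.06],[0,0,0.02,0,0,0,-0.06],[0,0,0,0,0,0,-0.06]],
  ],
)

```text
time: 3.25
eef_pos: [0.5137, 0.1708, 0.1024]
tcp_rot: [0.987, -0.16, 0.001, -0.0]
contact_force: [0.4, 0.4, 0.1]
opening: 0.53
```

Run:
```python
from plant import ctrl
from h import *
c=ctrl.get_calibration("wrist"); s=ctrl.get_state()
im=ctrl.read_camera("wrist")[...,::-1]; cv2.imwrite("pics/w1.png",im); np.save("w1.npy",c,allow_pickle=True)
M=R.from_quat(s["tcp_rot"]).as_matrix()
print(s["eef_pos"],M.round(3),"tcp px",proj(c,s["eef_pos"]))
o=[130,150]; cv2.imwrite("pics/w1c.png",cv2.resize(im[130:380,150:490],None,fx=2.3,fy=2.3))
```

```text
[0.51372877 0.17075086 0.10244491] [[ 0.949 -0.316  0.002]
 [-0.316 -0.949  0.001]
 [ 0.002 -0.001 -1.   ]] tcp px [313.73358573 303.18734289]
```

View pics/w1c.png

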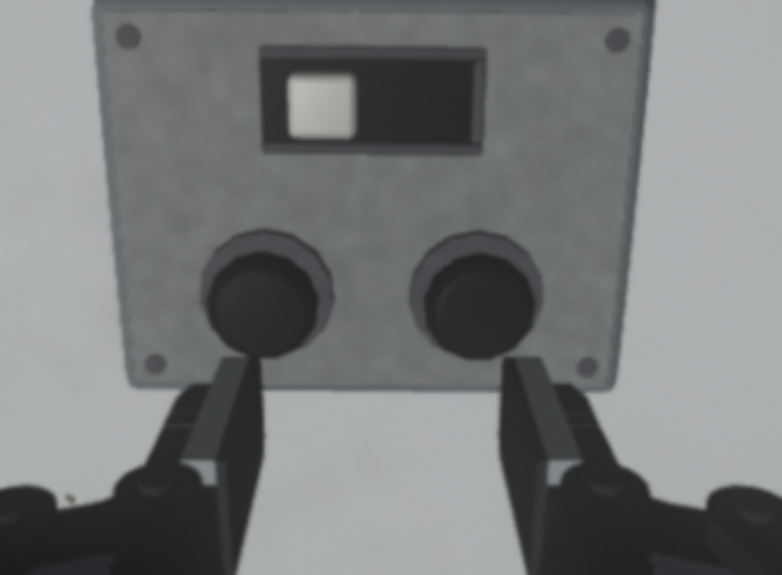

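Box is square to the jaws; the caps are centred near crop (264,304) and (479,306), i.e. pixels (264.8,262.2) and (358.3,263.0); the flag is still at left.

Run:
```python
from plant import ctrl
from h import *
c=np.load("w1.npy",allow_pickle=True).item(); s=ctrl.get_state(); M=R.from_quat(s["tcp_rot"]).as_matrix()
f=lambda u,z:M.T@(hit(c,np.array(u)/2.3+[150,130],z)-s["eef_pos"])
for u in((264,304),(479,306)): print("btn",f(u,.06))
for u in((95,5),(655,5),(132,388),(612,388)): print("housing corner",f(u,.046))
for u in((221,358),(262,358),(503,358),(543,358)): print("tip",f(u,s["eef_pos"][2]+.006))
```

```text
btn [ 0.00093818 -0.02704673  0.04402855]
btn [0.00048303 0.02520545 0.04391512]
housing corner [ 0.07093188 -0.0660542   0.05838541]
housing corner [0.07096946 0.06582839 0.05810374]
housing corner [-0.02992498 -0.06639259  0.05799223]
housing corner [-0.02969816  0.06420271  0.05771405]
tip [ 0.01154036 -0.02777171 -0.00589564]
tip [ 0.01157666 -0.02028613 -0.0059115 ]
tip [ 0.01163476  0.02350175 -0.00600484]
tip [ 0.01161882  0.0307964  -0.00602049]
```

Call:
apply_moves(
  moves=[
    [[0,-0.002,0.01,0,0,0,-0.06],[0,0,0.012,0,0,0,-0.06],[0,0,0.012,0,0,0,-0.06],[0,0,0.007,0,0,0,-0.06],[0,0,0.004,0,0,0,-0.06],[0,0,0.003,0,0,0,-0.06]],
  ],
)

```text
time: 3.9
eef_pos: [0.5191, 0.1742, 0.0569]
tcp_rot: [0.987, -0.158, 0.006, -0.002]
contact_force: [-0.7, -1.7, 3.0]
opening: 0.533
```

Call:
apply_moves(
  moves=[
    [[0,0,0.003,0,0,0,-0.06],[0,0,0.003,0,0,0,-0.06]],
  ],
)

```text
time: 4.1
eef_pos: [0.5192, 0.1742, 0.0514]
tcp_rot: [0.987, -0.158, 0.006, -0.002]
contact_force: [-3.0, -0.9, 3.6]
opening: 0.527
```

Call:
apply_moves(
  moves=[
    [[0,0,0.003,0,0,0,-0.06],[0,0,0.002,0,0,0,-0.06]],
  ],
)

```text
time: 4.3
eef_pos: [0.5193, 0.1743, 0.0494]
tcp_rot: [0.987, -0.158, 0.004, -0.001]
contact_force: [-8.6, -1.9, 19.0]
opening: 0.535
```

Call:
apply_moves(
  moves=[
    [[0,0,0.0015,0,0,0,-0.06],[0,0,0.0015,0,0,0,-0.06]],
  ],
)

```text
time: 4.5
eef_pos: [0.5192, 0.1742, 0.0496]
tcp_rot: [0.987, -0.158, 0.003, -0.0]
contact_force: [-5.4, -0.8, 9.2]
opening: 0.531
```

Call:
apply_moves(
  moves=[
    [[0,0,0.0015,0,0,0,-0.06],[0,0,0.0015,0,0,0,-0.06],[0,0,0.0015,0,0,0,-0.06],[0,0,0.0015,0,0,0,-0.06],[0,0,0.0015,0,0,0,-0.06],[0,0,0.0015,0,0,0,-0.06],[0,0,0.0015,0,0,0,-0.06],[0,0,0.0015,0,0,0,-0.06],[0,0,0.0015,0,0,0,-0.06],[0,0,0.0015,0,0,0,-0.06]],
  ],
)

```text
time: 5.5
eef_pos: [0.5193, 0.1743, 0.0496]
tcp_rot: [0.988, -0.156, -0.002, 0.002]
contact_force: [-4.9, -2.5, 10.0]
opening: 0.531
```

Run:
```python
from plant import ctrl
import cv2
im=ctrl.read_camera("wrist")[...,::-1]; cv2.imwrite("pics/w2.png",im)
```

```text
(no output)
```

View pics/w2.png

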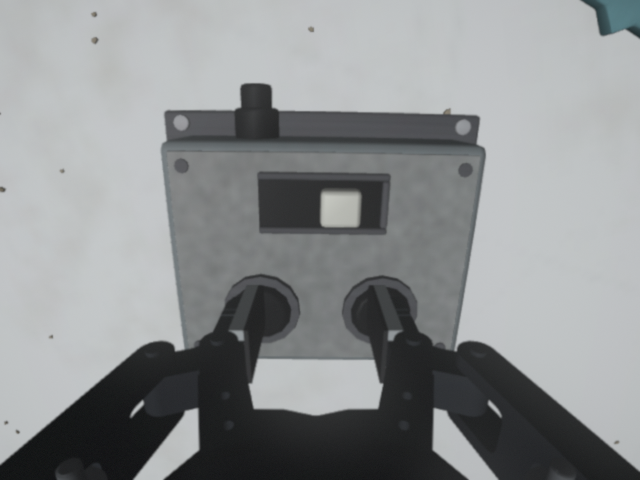

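Both caps are down under the fingertips (about 262,310 and 378,308). The flag has moved to (341,208), more than halfway across. I'll keep holding.

Call:
apply_moves(
  moves=[
    [[0,0,0.0015,0,0,0,-0.06],[0,0,0.0015,0,0,0,-0.06],[0,0,0.0015,0,0,0,-0.06],[0,0,0.0015,0,0,0,-0.06],[0,0,0.0015,0,0,0,-0.06],[0,0,0.0015,0,0,0,-0.06],[0,0,0.0015,0,0,0,-0.06],[0,0,0.0015,0,0,0,-0.06],[0,0,0.0015,0,0,0,-0.06],[0,0,0.0015,0,0,0,-0.06],[0,0,0.0015,0,0,0,-0.06],[0,0,0.0015,0,0,0,-0.06]],
  ],
)

```text
time: 6.75
eef_pos: [0.5194, 0.1743, 0.0497]
tcp_rot: [0.988, -0.154, -0.007, 0.004]
contact_force: [-6.2, -0.8, 10.1]
opening: 0.53
```

Call:
apply_moves(
  moves=[
    [[0,0,0.0015,0,0,0,-0.06],[0,0,0.0015,0,0,0,-0.06],[0,0,0.0015,0,0,0,-0.06],[0,0,0.0015,0,0,0,-0.06],[0,0,0.0015,0,0,0,-0.06],[0,0,0.0015,0,0,0,-0.06],[0,0,0.0015,0,0,0,-0.06],[0,0,0.0015,0,0,0,-0.06],[0,0,0.0015,0,0,0,-0.06],[0,0,0.0015,0,0,0,-0.06],[0,0,0.0015,0,0,0,-0.06],[0,0,0.0015,0,0,0,-0.06]],
  ],
)

```text
time: 7.95
eef_pos: [0.5195, 0.1743, 0.0498]
tcp_rot: [0.988, -0.152, -0.012, 0.006]
contact_force: [-5.0, -1.5, 9.8]
opening: 0.526
```

Run:
```python
from plant import ctrl
import cv2
im=ctrl.read_camera("wrist")[...,::-1]; cv2.imwrite("pics/w3.png",im)
```

```text
(no output)
```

View pics/w3.png

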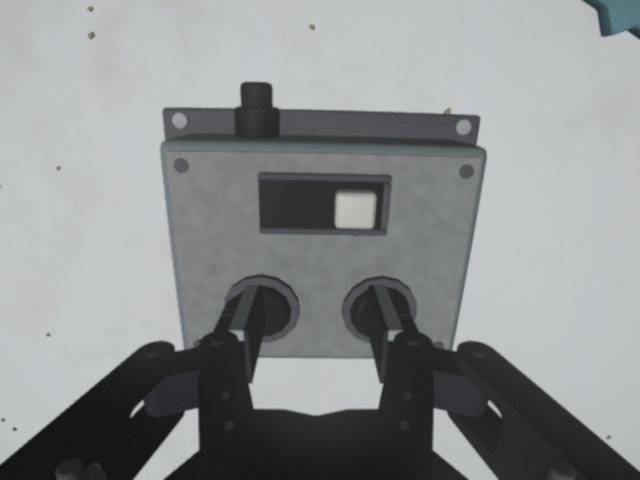

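The flag is at (355,210), by the right end of the slot, after about 3.7 s fully down. Its gap to the slot end matches the gap at the left end at the start. Now lifting clear.

Call:
apply_moves(
  moves=[
    [[0,0,-0.005,0,0,0,-0.06],[0,0,-0.01,0,0,0,-0.06],[0,0,-0.02,0,0,0,-0.06],[0,0,-0.03,0,0,0,-0.06],[0,0,-0.03,0,0,0,-0.06],[0,0,-0.03,0,0,0,-0.06],[0,0,-0.02,0,0,0,-0.06],[0,0,0,0,0,0,-0.06],[0,0,0,0,0,0,-0.06]],
  ],
)

```text
time: 8.9
eef_pos: [0.5248, 0.1758, 0.2017]
tcp_rot: [0.988, -0.153, -0.008, 0.005]
contact_force: [0.0, -0.1, -0.8]
opening: 0.534
```

Run:
```python
from plant import ctrl
import cv2
im=ctrl.read_camera("wrist")[...,::-1]; cv2.imwrite("pics/w4.png",im)
```

```text
(no output)
```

View pics/w4.png

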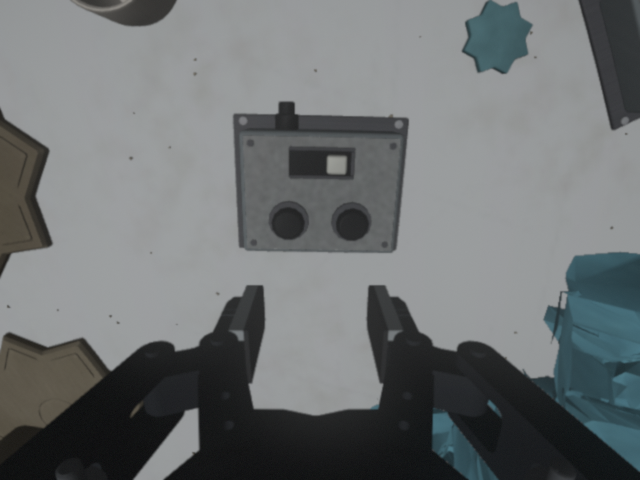

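The flag stays at the right end (338,164), both buttons are up (288,222 and 351,222), and the gripper is clear.

```bash
python3 -c "
from plant import ctrl
print(ctrl.sign_off())"
```

```text
the job is handed in; nothing more can be done
None
```

The job is done and handed in. The tripped box was the left-hand one (+y side). I pressed both its buttons to their stops together, one under each fingertip, and held them about 3.7 s until the flag reached the right end. I then lifted straight up, and the last move ended at 8.9 s.

- **Last checks:** After the lift, the wrist picture showed the flag still at the right end, both buttons up and the gripper about 14 cm above the box. The force on the tool was about zero.
- **Press force:** The highest reading between moves was about 21 N, and holding took about 10 N.
- **Drift on the way down:** The tool ended about 3 mm off the button centres I had measured, in both x and y. The fingertips still landed on both caps, as the wrist pictures showed.
- **Not checked:** I did not take another overhead picture at the end to check the other box and the pottery things. Nothing went near them below about 0.2 m.

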